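# Hold a power supply pressed against a sprung stop while it is strapped down

## Robot

A 6-joint arm with a two-finger parallel gripper is mounted at the origin on a cart in front of the work surface, level with it; the furniture and walls round the work are solid. World frame = base frame: x ahead of the robot, y to its left, z up, the work surface at z = 0. Lengths are in mm, angles in rad, forces in N, time in s.
With the tool pointing down it reaches from about 225 to 725 mm from the base axis. Payload 3.1 kg.
Tool frame: the origin (TCP) lies on the mounting face of the last link; the fingertips stand 173 mm ahead of it and the grasp point (between the pads) lies 155 mm ahead of it (robot.nose_length is the distance from the TCP to the fingertips, in mm); y points along the fingers, x is the direction in which the jaws open and shut, and the axes are right-handed (so a half turn about y gives the same grasp; the last joint's range is limited). The gripper opens to 85 mm and grips with 20 to 120 N. Pads are 22 mm wide; open, the fingers measure 114 mm over their backs; the gripper's body (76 mm by 85 mm) begins 54 mm behind the grasp point. The pads swing forward as they close: fully open they stand 13 mm farther back than shut.
Start: joints at [-1.453, 0.048, 0.099, 1.622, 0, 1.443], TCP at [127.735, -509.217, 404.712] pointing down, gripper open.
Joint ranges: [-2.91, 2.91], [-0.99, 1.94], [-1.21, 1.42], [-2.12, 2.29], [-1.49, 1.47], [-3.14, 3.14]. Speed limits (rad/s): [2.79, 2.79, 3.14, 3.14, 3.14, 3.14].

## Interface

Orientations are given as a unit quaternion [w, x, y, z].
In Python, from plant import robot gives the robot as it stands.
- The arm moves only by the tool send_rows, never from a script. Its argument "commands" is a list that holds one entry, the list of rows, each a list of 6 numbers: the shift along the world's x, y, z normalised to -1 to 1, where 1 is 0.2 m, then the turn, a rotation vector about the world's x, y, z normalised to -1 to 1, where 1 is 45 degrees. In form: [[[tx, ty, tz, ax, ay, az], ...]]. A call has 1 to 20 rows; each row shifts and turns the commanded pose from where the row before left it; what a row does not reach is not made up. A row lasts 1/12 s, in which the tool goes at most 41.7 mm and 7.16 degrees, less where a joint would pass 70% of its speed; a pose out of reach is approached as far as the arm can. A call with a number of a shift or a turn outside -1 to 1 is refused whole. A call with a gripper value outside its range is refused whole. "hand" is the opening, from -1 (shut) to 1 (fully open), set as the call begins (left out, the last holds). The fingers move at their own pace and stop on an object; "squeeze" is the grip in N (left out, the last holds). Time passes only in rows, so rows that do not move let the fingers close. It gives the time, the measured TCP pose, the force and the opening at its end, in the units of the state.
- robot.get_state(): the state, without advancing time (a new reading comes with each control period).
- robot.grab_frame(name): name is "side" or "top"; returns the picture (480x640x3 uint8, red, green, blue); there is no depth.
- robot.camera_info(name): a dict with "K" (3x3 intrinsics, pixels), "pose" (4x4, takes a point from camera to world coordinates). Camera axes: x right, y down, z forward; pixel columns grow to the right and rows downward; lengths in mm; the calibration is good to about 2 mm. A picture is of the moment at which its call begins. camera_info takes no time and is no camera call.
- robot.job_done(): hands the job in, once; it reports no verdict.
The state is a dict: "t": time; "joints": joint angles; "dq": joint speeds; "joint_efforts": joint torques, N m; "ee_pos": TCP position; "orientation": TCP orientation; "force": force on the tool from outside, world axes, zero at the start; "torque": the same for the moment, N m; "finger_gap": opening from 0.0 (shut) to 1.0 (fully open).
Only numpy, scipy, OpenCV 4.12 (cv2) and the standard library are available. Lean on these libraries where they do the work, as an engineer would, in place of code of your own. Each camera call takes 0.05 s, during which the arm holds its last target.

## Task

Pick up the black power brick and lay it flat on the grey fixture bed, lengthwise and centred between the two white lines, then slide it end-on against the sprung pad until the black pointer stands in the green zone of the scale, never letting it reach the red. Keep it pressed there with the gripper, steadily and square to the pad, so that a colleague can screw the strap over it: finish while still holding, without letting go. Leave the other things on the bench where they are.

Things in the scene. Friction and masses are not known exactly. Their poses are not given: they have to be found in the camera images.
- brick: the black power brick, a plain box 58 (its x) x 124 (its y, long) x 34 mm high, about 0.42 kg (0.3 to 0.55). Origin at the centre of its underside, z up. Either end may face the pad. Grip it across the 58 mm, at the middle of its length, from above
- fixture: fixed grey metal bed plate, 300 x 130 x 12 mm, with a blue spring housing at one end. Origin on the bench surface, midway between the white lines; +x is the pressing direction, toward pad and housing; z up. The bed spans x = -135 to 165 mm, its top is at z = 12 mm. Housing: x = 117 to 163, y = -40 to 40, top at z = 46 mm; only it and the pad stand up from the bed
- lane (a point): point on the bed's top, 12 mm straight above the fixture's origin, same axes. Two white lines on the bed, parallel to x at y = -37 and +37 mm, run from x = -120 to +50 mm
- pad_face (a point): centre of the sprung pad's pressing face; it moves with the pad. The pad is an upright rubber-faced steel plate, 76 mm wide, 30 mm high and 11 mm thick; its face looks along the fixture's -x and at rest stands at fixture x = 80 mm, z = 30 mm (its lower edge 3 mm above the bed)
- stop (a joint): how far the pad is pushed back along the fixture's +x, m: 0 at rest, 0.026 end of travel. The push needed is 2.1 N at 0 and grows 0.7 N per mm (9 N at 10 mm); it springs back when let go. The black cross-bar pointer on the housing moves with it: over the scale's green zone from 0.006 to 0.014, over the red from 0.019 on
- beaker_small: small clear beaker, 54 mm across, 66 mm tall. Bystander: leave it. Origin at the centre of its underside
- sample_1: small sample bottle with a black cap, 28 mm across, 73 mm tall. Bystander: leave it. Origin at the centre of its underside
- sample_2: small sample bottle with a black cap, 28 mm across, 73 mm tall. Bystander: leave it. Origin at the centre of its underside
- sample_3: small sample bottle with a red cap, 28 mm across, 73 mm tall. Bystander: leave it. Origin at the centre of its underside
- tape_masking: roll of cream masking tape lying flat, 97 mm across, 25 mm high. Bystander: leave it. Origin at the centre of its underside
- petri_dish: clear round dish, 46 mm across, 12 mm high. Bystander: leave it. Origin at the centre of its underside

How it is judged:
By the outcome, as a careful person would: the job done as asked, in the order asked, and still so for the second after the job is handed in, while the arm keeps its last pose, push and grip.
It also fails if it takes over 45 s, if anything falls off the work surface, if the arm or the gripper's body presses on something with over 40 N, if the wrist force passes 120 N, or if a joint passes its speed limit or range.

## Working session

There is one attempt and no reset: what is moved stays moved. The work goes in short steps, Python scripts to look and compute and a tool call to move; the robot and the scene stay as the last step left them, time stands still between calls to the robot, and variables do not carry over. Pictures are saved under pics/ and viewed, and the job is handed in when it is done.

Besides the shell and the picture viewer there is one more tool, called after "Emit:" as name(argument=value, ...) on one line, values as JSON. send_rows: Moves the arm, as the interface text tells. Its arguments: {"type":"object","properties":{"commands":{"type":"array"},"hand":{"type":"number"},"squeeze":{"type":"number"}},"required":["commands"]}

```bash
mkdir -p pics; ls; python3 - <<'E'
from plant import robot
import cv2
for n in ("top","side"):
    f=robot.grab_frame(n); cv2.imwrite(f"pics/{n}0.png",f[:,:,::-1])
    i=robot.camera_info(n); print(n,i["K"],i["pose"])
print(robot.get_state())
E
```

```text
pics
top [[579.58794365   0.         316.70326746]
 [  0.         579.58794365 234.20098449]
 [  0.           0.           1.        ]] [[-1.12504847e-02 -9.76249330e-01  2.16357742e-01  2.97348894e+02]
 [-9.99936143e-01  1.12147205e-02 -1.39307675e-03 -1.43772283e+02]
 [-1.06640135e-03 -2.16359599e-01 -9.76313160e-01  1.22852489e+03]
 [ 0.00000000e+00  0.00000000e+00  0.00000000e+00  1.00000000e+00]]
side [[520.59511248   0.         322.92976063]
 [  0.         520.59511248 238.3625126 ]
 [  0.           0.           1.        ]] [[-9.11929924e-01 -2.04205975e-01  3.55926583e-01  1.93218504e+02]
 [-4.09807569e-01  4.08802434e-01 -8.15437506e-01  7.06717576e+02]
 [ 2.10135575e-02 -8.89483271e-01 -4.56484328e-01  5.33929809e+02]
 [ 0.00000000e+00  0.00000000e+00  0.00000000e+00  1.00000000e+00]]
{'t': 0.1, 'joints': array([-1.45280378e+00,  4.87153616e-02,  9.77467192e-02,  1.62202751e+00,
       -2.43436070e-05,  1.44302564e+00]), 'dq': array([ 0.00034951, -0.00133786,  0.00212422,  0.00248947, -0.0006173 ,
       -0.00174051]), 'joint_efforts': array([ 2.65094583e-03, -3.39851689e+01,  3.20935535e+01,  1.58608553e-02,
       -2.33054834e-04,  8.46047286e-07]), 'ee_pos': array([ 127.7078756 , -509.03757553,  403.60979907]), 'orientation': array([ 0.55806233, -0.55696916,  0.43549658, -0.43438983]), 'force': array([ 0.63846795,  0.69570999, -0.0362435 ]), 'torque': array([ 0.04447901,  0.03084517, -0.03182181]), 'finger_gap': 1.0050142522883712}
```

View pics/top0.png

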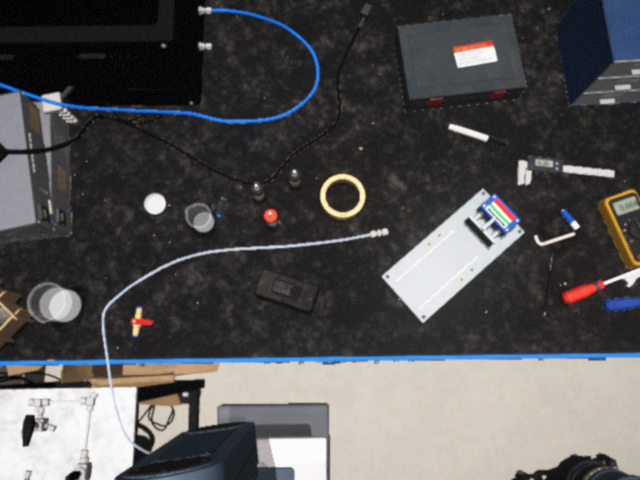

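View pics/side0.png

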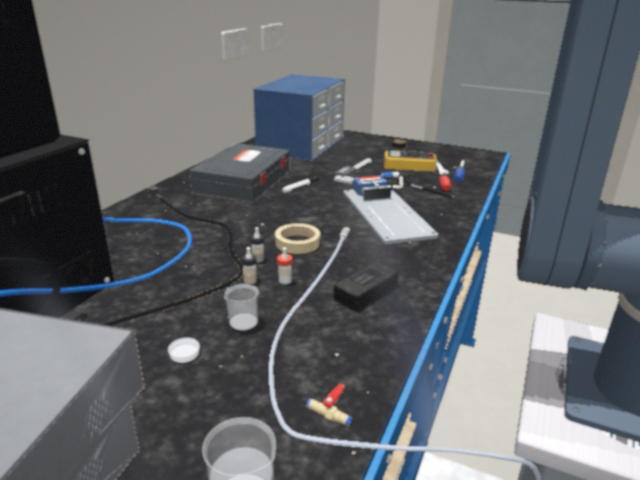

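The top view shows the brick around (287,291) and the fixture running from (405,298) up to the housing at about (497,213). I'll enlarge both.

```bash
python3 - <<'E'
import cv2
f=cv2.imread("pics/top0.png")
cv2.imwrite("pics/c1.png",cv2.resize(f[260:322,245:330],None,fx=9,fy=9,interpolation=cv2.INTER_CUBIC))
cv2.imwrite("pics/c2.png",cv2.resize(f[182:327,375:530],None,fx=4.1,fy=4.1,interpolation=cv2.INTER_CUBIC))
E
```

```text
(no output)
```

View pics/c1.png

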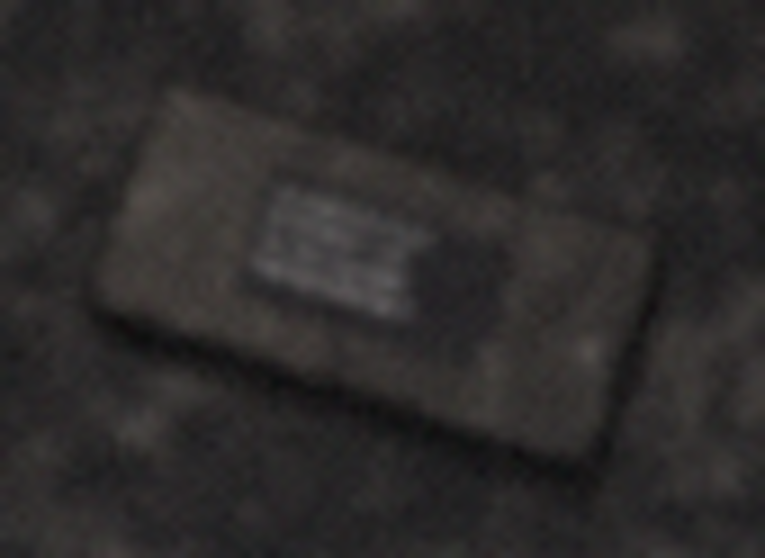

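View pics/c2.png

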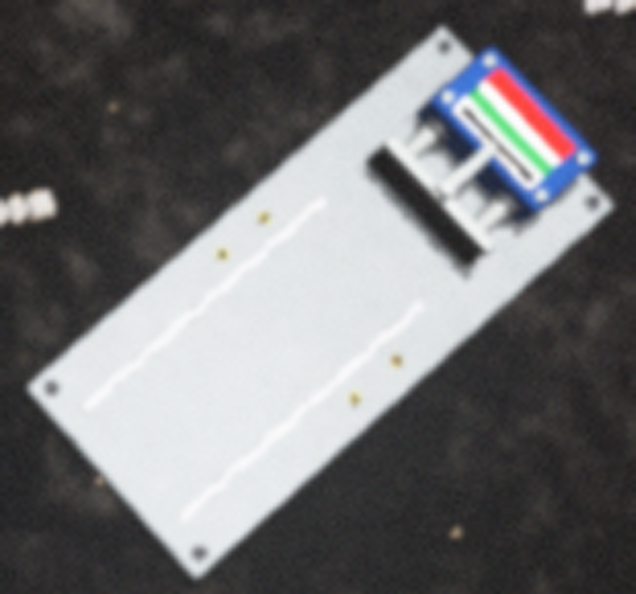

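Brick top corners in the crop are (172,95), (655,240), (600,458) and (97,300). Bed corners are (443,28), (613,206), (196,578) and (29,385). Line ends are (89,406)-(322,202) and (185,518)-(420,304).

```bash
cat > h.py <<'E'
import numpy as np
from plant import robot
def ray(n,px,z):
    i=robot.camera_info(n);K=np.array(i["K"]);T=np.array(i["pose"])
    px=np.atleast_2d(px).astype(float)
    d=np.c_[px,np.ones(len(px))]@np.linalg.inv(K).T@T[:3,:3].T
    return T[:3,3]+d*((z-T[2,3])/d[:,2])[:,None]
def proj(n,P):
    i=robot.camera_info(n);K=np.array(i["K"]);T=np.array(i["pose"])
    c=(np.atleast_2d(P)-T[:3,3])@T[:3,:3]
    q=c@K.T; return q[:,:2]/q[:,2:]
def fit(model,meas):  # 2D rigid
    m0=model.mean(0);w0=meas.mean(0)
    A=model-m0;B=meas-w0
    th=np.arctan2((A[:,0]*B[:,1]-A[:,1]*B[:,0]).sum(),(A*B).sum())
    R=np.array([[np.cos(th),-np.sin(th)],[np.sin(th),np.cos(th)]])
    t=w0-R@m0
    return th,t,(meas-(model@R.T+t))
E
python3 - <<'E'
from h import *
np.set_printoptions(precision=2,suppress=True)
u=lambda p,f,o:(np.array(p)+.5)/f-.5+np.array(o)
b=ray("top",u([(172,95),(655,240),(600,458),(97,300)],9,(245,260)),34)[:,:2]
print(b,[np.linalg.norm(b[i]-b[(i+1)%4]) for i in range(4)])
# right end = +y long
th,t,r=fit(np.array([(-29,-62),(-29,62),(29,62),(29,-62)])*1.,b);print("brick yaw",np.degrees(th),t,r)
F=ray("top",u([(443,28),(613,206),(196,578),(29,385),(89,406),(322,202),(185,518),(420,304)],4.1,(375,182)),12)[:,:2]
M=np.array([(165,65),(165,-65),(-135,-65),(-135,65),(-120,37),(50,37),(-120,-37),(50,-37)])*1.
th,t,r=fit(M,F);print("fix yaw",np.degrees(th),t,r)
s=robot.get_state()
from scipy.spatial.transform import Rotation as R
q=s["orientation"];print(R.from_quat([q[1],q[2],q[3],q[0]]).as_matrix())
E
```

```text
[[ 486.74  -34.17]
 [ 451.77 -145.54]
 [ 402.02 -132.43]
 [ 439.4   -17.37]] [np.float64(116.73252717066937), np.float64(51.44954930640366), np.float64(120.98755005195257), np.float64(50.22714169449277)]
brick yaw 162.37944230075155 [444.98 -82.38] [[-4.65 -2.1 ]
 [-2.08  4.71]
 [ 3.44  0.26]
 [ 3.29 -2.86]]
fix yaw -50.10944208204129 [ 511.67 -425.71] [[-2.1   0.94]
 [-0.66  2.28]
 [ 0.96  0.62]
 [ 0.83 -1.58]
 [ 1.44 -2.63]
 [-1.26  1.11]
 [ 0.21 -1.76]
 [ 0.58  1.02]]
[[ 0.24 -0.    0.97]
 [-0.97  0.    0.24]
 [-0.   -1.    0.  ]]
```

```bash
cat >> h.py <<'E'
import cv2
def overlay(n,img,box,th,t,z0,z1,col):
    R=np.array([[np.cos(th),-np.sin(th)],[np.sin(th),np.cos(th)]])
    x0,x1,y0,y1=box
    c=np.array([(x0,y0),(x1,y0),(x1,y1),(x0,y1)])@R.T+t
    for z in (z0,z1):
        p=proj(n,np.c_[c,np.full(4,z)]); yield p
E
python3 - <<'E'
from h import *
B=(np.radians(162.38),(444.98,-82.38));Fx=(np.radians(-50.11),(511.67,-425.71))
def draw(n,crop,f,out):
    img=cv2.imread(f"pics/{n}0.png");x,y,w,h=crop
    im=cv2.resize(img[y:y+h,x:x+w],None,fx=f,fy=f,interpolation=cv2.INTER_CUBIC)
    im=cv2.convertScaleAbs(im,alpha=1.5)
    for box,(th,t),z0,z1,col in [((-29,29,-62,62),B,0,34,(0,255,255)),((-135,165,-65,65),Fx,0,12,(0,0,255)),((-120,50,-37,37),Fx,12,12,(0,200,0)),((80,91,-38,38),Fx,15,45,(255,0,255)),((117,163,-40,40),Fx,12,46,(255,128,0))]:
        for p in overlay(n,im,box,th,np.array(t),z0,z1,col):
            q=((p-[x,y]+.5)*f-.5).round().astype(int); cv2.polylines(im,[q.reshape(-1,1,2)],True,col,1)
    cv2.imwrite(out,im)
draw("top",(240,180,300,160),2.6,"pics/o1.png")
draw("top",(245,260,85,62),9,"pics/o3.png")
draw("side",(320,165,130,150),4,"pics/o2.png")
E
```

```text
(no output)
```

View pics/o1.png

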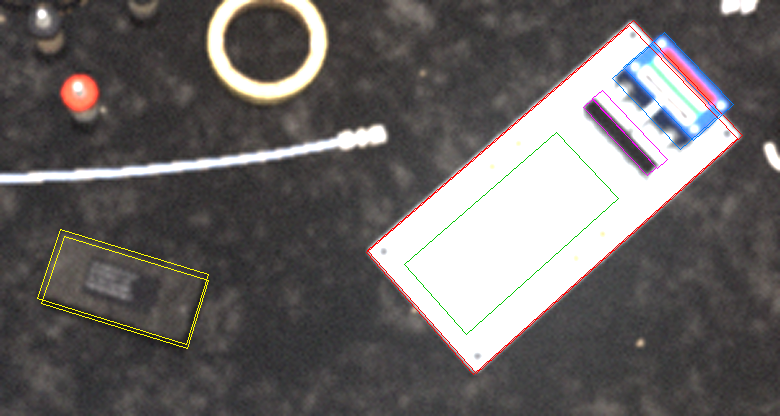

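View pics/o2.png

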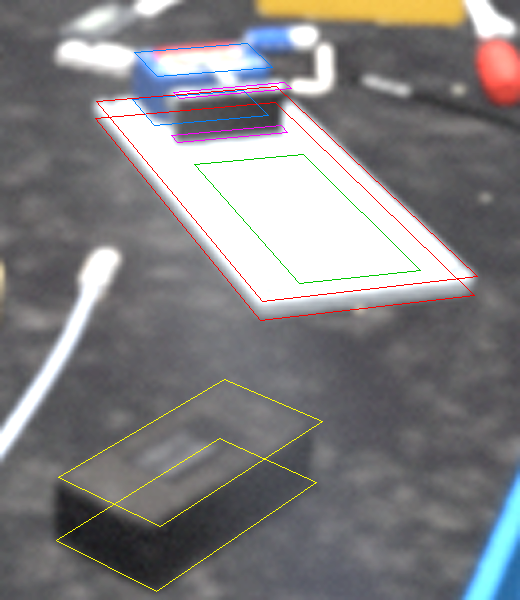

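View pics/o3.png

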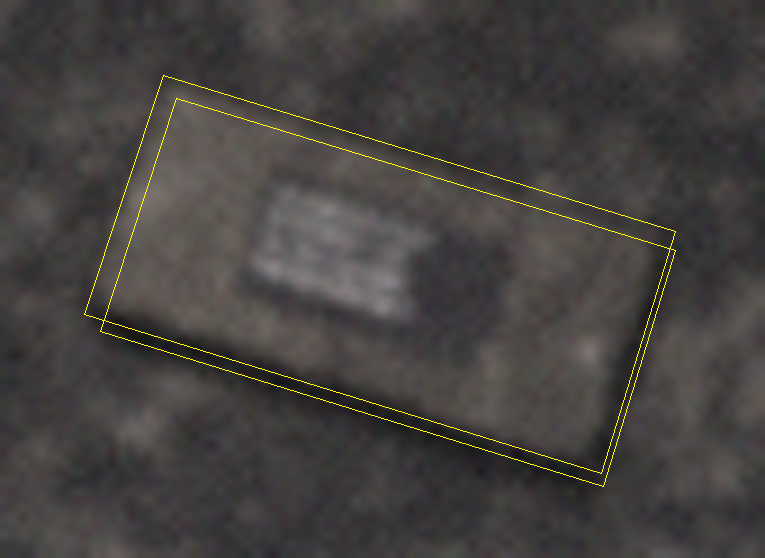

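Emit:
send_rows(commands=[[[0.088,0.1185,-0.02,0,0,0.0721],[0.088,0.1185,-0.02,0,0,0.0721],[0.088,0.1185,-0.02,0,0,0.0721],[0.088,0.1185,-0.02,0,0,0.0721],[0.088,0.1185,-0.02,0,0,0.0721],[0.088,0.1185,-0.02,0,0,0.0721],[0.088,0.1185,-0.02,0,0,0.0721],[0.088,0.1185,-0.02,0,0,0.0721],[0.088,0.1185,-0.02,0,0,0.0721],[0.088,0.1185,-0.02,0,0,0.0721],[0.088,0.1185,-0.02,0,0,0.0721],[0.088,0.1185,-0.02,0,0,0.0721],[0.088,0.1185,-0.02,0,0,0.0721],[0.088,0.1185,-0.02,0,0,0.0721],[0.088,0.1185,-0.02,0,0,0.0721],[0.088,0.1185,-0.02,0,0,0.0721],[0.088,0.1185,-0.02,0,0,0.0721],[0.088,0.1185,-0.02,0,0,0.0721],[0,0,0,0,0,0],[0,0,0,0,0,0]]], hand=1)

```text
t: 1.77
ee_pos: [444.7, -81.4, 331.7]
orientation: [0.699, -0.699, 0.107, -0.106]
force: [-0.8, 0.0, 0.2]
finger_gap: 0.998
```

```bash
cat >> h.py <<'E'
from scipy.spatial.transform import Rotation as Rot
def st():
    s=robot.get_state();q=s["orientation"];M=Rot.from_quat([q[1],q[2],q[3],q[0]]).as_matrix()
    print("t %.2f"%s["t"],"pos",s["ee_pos"].round(2),"jaw",round(np.degrees(np.arctan2(M[1,0],M[0,0])),2),"down",M[:,1].round(4),"F",s["force"].round(2),"T",s["torque"].round(2),"gap",round(s["finger_gap"],3),"q",s["joints"].round(2))
    return s,M
E
python3 - <<'E'
from h import *
st()
f=robot.grab_frame("side")[:,:,::-1]; cv2.imwrite("pics/s1.png",f)
E
```

```text
t 1.77 pos [444.69 -81.39 331.74] jaw -17.35 down [-2.2e-03  4.0e-04 -1.0e+00] F [-0.76  0.01  0.16] T [-0.02  0.01  0.03] gap 0.998 q [-0.33 -0.15 -0.23  1.49 -0.    1.54]
```

View pics/s1.png

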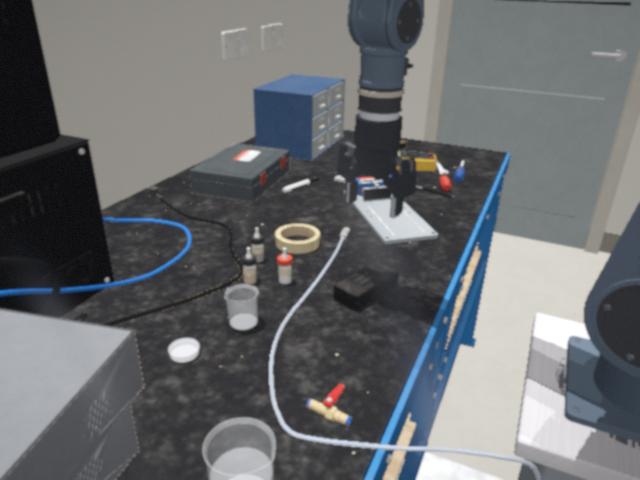

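The gripper is above the brick at about (365,280), with the fingers open. I'll descend in two stages.

Emit:
send_rows(commands=[[[0,-0.005,-0.08,0,0,0],[0,0,-0.08,0,0,0],[0,0,-0.08,0,0,0],[0,0,-0.08,0,0,0],[0,0,-0.08,0,0,0],[0,0,-0.08,0,0,0],[0,0,-0.05,0,0,0],[0,0,0,0,0,0],[0,0,0,0,0,0]]])

```text
t: 2.57
ee_pos: [444.0, -84.2, 226.5]
orientation: [0.699, -0.699, 0.109, -0.108]
force: [-0.2, 0.3, -0.2]
finger_gap: 1.005
```

```bash
python3 - <<'E'
from h import *
st()
f=robot.grab_frame("side")[:,:,::-1]; cv2.imwrite("pics/s2.png",cv2.resize(f[150:330,290:450],None,fx=3.3,fy=3.3,interpolation=cv2.INTER_CUBIC))
E
```

```text
t 2.57 pos [443.98 -84.19 226.46] jaw -17.6 down [-1.2e-03  2.0e-04 -1.0e+00] F [-0.18  0.31 -0.23] T [ 0.05  0.01 -0.03] gap 1.005 q [-0.34 -0.1  -0.41  1.27 -0.    1.54]
```

View pics/s2.png

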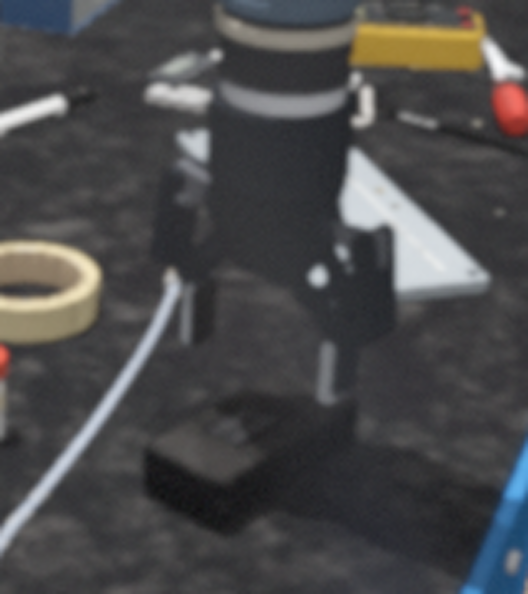

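Emit:
send_rows(commands=[[[0,0.005,-0.06,0,0,0],[0,0,-0.06,0,0,0],[0,0,-0.06,0,0,0],[0,0,-0.06,0,0,0],[0,0,0,0,0,0],[0,0,0,0,0,0]]])

```text
t: 3.12
ee_pos: [444.7, -82.8, 179.4]
orientation: [-0.699, 0.699, -0.108, 0.108]
force: [0.3, 0.6, 0.5]
finger_gap: 0.999
```

Emit:
send_rows(commands=[[[0,0,0,0,0,0],[0,0,0,0,0,0],[0,0,0,0,0,0],[0,0,0,0,0,0],[0,0,0,0,0,0],[0,0,0,0,0,0],[0,0,0,0,0,0],[0,0,0,0,0,0],[0,0,0,0,0,0],[0,0,0,0,0,0]]], hand=-1, squeeze=60)

```text
t: 3.95
ee_pos: [445.5, -83.0, 180.6]
orientation: [-0.699, 0.699, -0.107, 0.109]
force: [-0.5, 1.0, 5.9]
finger_gap: 0.67
```

```bash
python3 - <<'E'
from h import *
st()
f=robot.grab_frame("side")[:,:,::-1]; cv2.imwrite("pics/s3.png",cv2.resize(f[150:330,290:450],None,fx=3.3,fy=3.3,interpolation=cv2.INTER_CUBIC))
E
```

```text
t 3.95 pos [445.52 -82.98 180.62] jaw -17.53 down [ 0.0032 -0.0012 -1.    ] F [-0.49  0.95  5.91] T [ 0.08  0.28 -0.05] gap 0.67 q [-0.33 -0.07 -0.47  1.17 -0.    1.54]
```

View pics/s3.png

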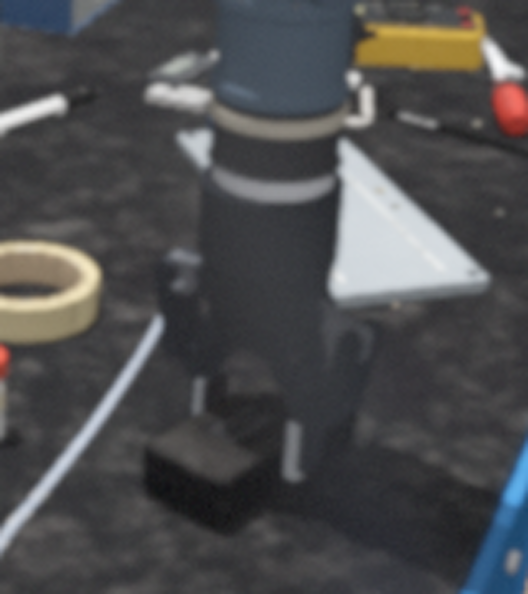

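Emit:
send_rows(commands=[[[0,0,0.02,0,0,0],[0,0,0.04,0,0,0],[0,0,0.06,0,0,0],[0,0,0.08,0,0,0],[0,0,0.08,0,0,0],[0,0,0.05,0,0,0],[0,0,0.02,0,0,0],[0,0,0,0,0,0],[0,0,0,0,0,0],[0,0,0,0,0,0]]])

```text
t: 4.83
ee_pos: [443.9, -82.4, 247.4]
orientation: [0.699, -0.699, 0.109, -0.107]
force: [-0.2, 1.0, -4.8]
finger_gap: 0.664
```

```bash
python3 - <<'E'
from h import *
st()
f=robot.grab_frame("side")[:,:,::-1]; cv2.imwrite("pics/s4.png",cv2.resize(f[130:330,270:450],None,fx=3,fy=3,interpolation=cv2.INTER_CUBIC))
f=robot.grab_frame("top")[:,:,::-1]; cv2.imwrite("pics/t4.png",cv2.resize(f[200:360,200:360],None,fx=3.6,fy=3.6,interpolation=cv2.INTER_CUBIC))
E
```

```text
t 4.83 pos [443.94 -82.42 247.41] jaw -17.52 down [-2.4e-03  8.0e-04 -1.0e+00] F [-0.22  1.03 -4.84] T [ 0.01  0.02 -0.  ] gap 0.664 q [-0.33 -0.12 -0.38  1.32 -0.    1.54]
```

View pics/s4.png

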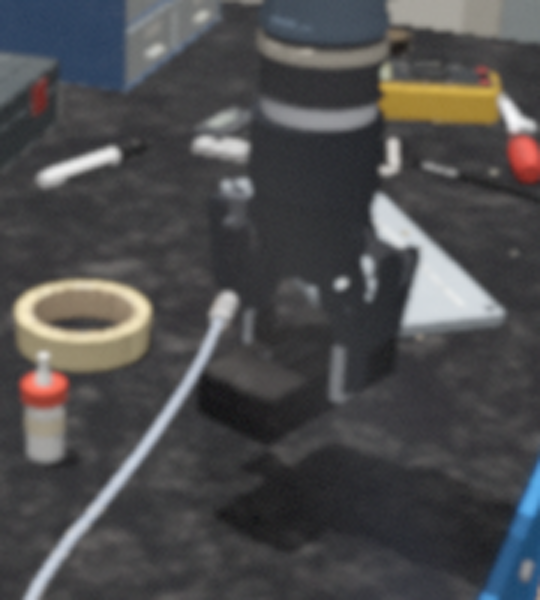

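View pics/t4.png

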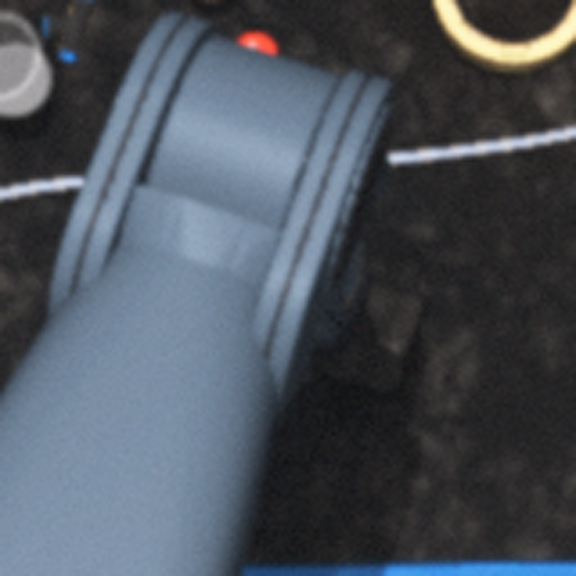

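Emit:
send_rows(commands=[[[0.0104,-0.0562,0.01,0,0,0.0425],[0.0208,-0.1124,0.01,0,0,0.085],[0.0208,-0.1124,0.01,0,0,0.085],[0.0208,-0.1124,0.01,0,0,0.085],[0.0208,-0.1124,0.01,0,0,0.085],[0.0208,-0.1124,0,0,0,0.085],[0.0208,-0.1124,0,0,0,0.085],[0.0208,-0.1124,0,0,0,0.085],[0.0208,-0.1124,0,0,0,0.085],[0.0208,-0.1124,0,0,0,0.085],[0.0208,-0.1124,0,0,0,0.085],[0.0208,-0.1124,0,0,0,0.085],[0.0208,-0.1124,0,0,0,0.085],[0.0208,-0.1124,0,0,0,0.085],[0.0208,-0.1124,0,0,0,0.085],[0.0104,-0.0562,0,0,0,0.0425],[0,0,0,0,0,0],[0,0,0,0,0,0],[0,0,0,0,0,0]]])

```text
t: 6.52
ee_pos: [506.7, -419.0, 257.5]
orientation: [0.666, -0.664, -0.241, 0.241]
force: [-0.1, 0.2, -4.0]
finger_gap: 0.665
```

```bash
python3 - <<'E'
from h import *
st()
f=robot.grab_frame("side")[:,:,::-1]; cv2.imwrite("pics/s5.png",cv2.resize(f[80:280,300:480],None,fx=3,fy=3,interpolation=cv2.INTER_CUBIC))
f=robot.grab_frame("top")[:,:,::-1]; cv2.imwrite("pics/t5.png",cv2.resize(f[170:350,350:550],None,fx=3.3,fy=3.3,interpolation=cv2.INTER_CUBIC))
E
```

```text
t 6.52 pos [ 506.7  -419.02  257.54] jaw 39.84 down [-0.0016  0.0024 -1.    ] F [-0.14  0.21 -3.96] T [-0.04 -0.02  0.03] gap 0.665 q [-0.79  0.41  0.23  1.4   0.    0.08]
```

View pics/s5.png

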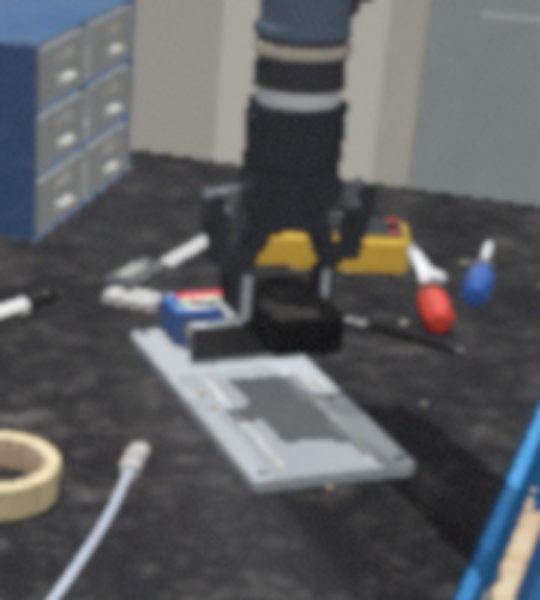

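View pics/t5.png

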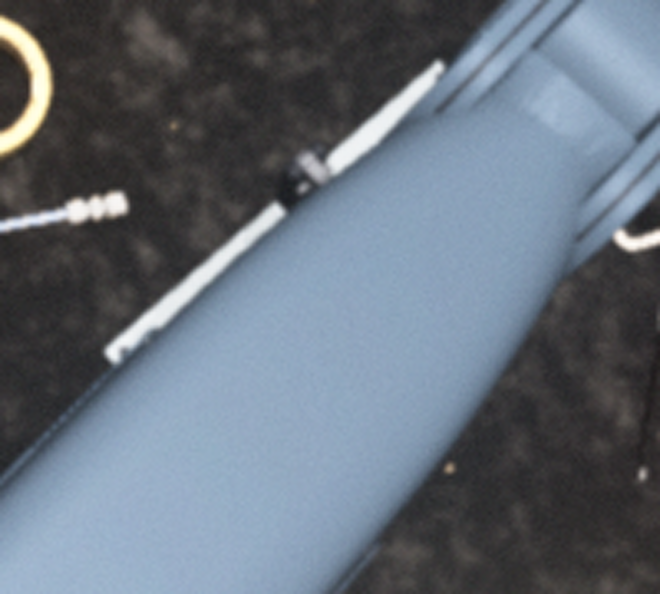

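Emit:
send_rows(commands=[[[0,0,-0.03,0,0,0],[0,0,-0.06,0,0,0],[0,0,-0.06,0,0,0],[0,0,-0.06,0,0,0],[0,0,-0.05,0,0,0],[0,0,-0.03,0,0,0],[0,0,-0.01,0,0,0],[0,0,0,0,0,0],[0,0,0,0,0,0]]])

```text
t: 7.37
ee_pos: [507.1, -420.0, 198.9]
orientation: [-0.665, 0.665, 0.241, -0.241]
force: [-1.0, -0.0, -4.6]
finger_gap: 0.668
```

```bash
python3 - <<'E'
from h import *
st()
f=robot.grab_frame("side")[:,:,::-1]; cv2.imwrite("pics/s6.png",cv2.resize(f[130:260,320:450],None,fx=4.5,fy=4.5,interpolation=cv2.INTER_CUBIC))
E
```

```text
t 7.37 pos [ 507.06 -419.98  198.94] jaw 39.86 down [ 4.e-04 -3.e-04 -1.e+00] F [-0.97 -0.02 -4.63] T [-0.04  0.   -0.02] gap 0.668 q [-0.79  0.44  0.15  1.28  0.    0.08]
```

View pics/s6.png

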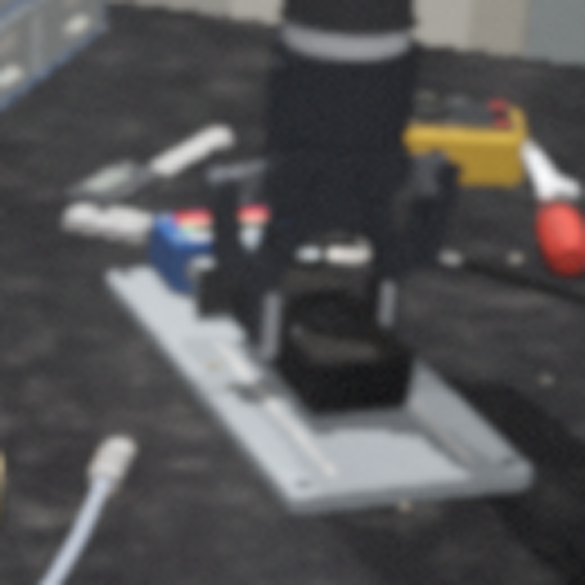

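Emit:
send_rows(commands=[[[0,0,-0.01,0,0,0],[0,0,-0.01,0,0,0],[0,0,-0.005,0,0,0],[0,0,-0.005,0,0,0],[0,0,0,0,0,0],[0,0,0,0,0,0],[0,0,0,0,0,0]]])

```text
t: 8.0
ee_pos: [507.0, -419.9, 192.8]
orientation: [-0.665, 0.665, 0.241, -0.241]
force: [-0.4, -0.2, -4.5]
finger_gap: 0.667
```

Emit:
send_rows(commands=[[[0,0,-0.005,0,0,0],[0,0,-0.005,0,0,0],[0,0,0,0,0,0],[0,0,0,0,0,0]]])

```text
t: 8.33
ee_pos: [506.9, -419.8, 192.7]
orientation: [-0.665, 0.665, 0.241, -0.241]
force: [-4.0, 2.6, 4.6]
finger_gap: 0.666
```

Emit:
send_rows(commands=[[[0,0,0.003,0,0,0],[0,0,0,0,0,0],[0,0,0,0,0,0],[0,0,0,0,0,0]]])

```text
t: 8.67
ee_pos: [506.9, -419.8, 192.7]
orientation: [-0.665, 0.665, 0.241, -0.241]
force: [-4.5, 2.2, 5.0]
finger_gap: 0.661
```

```bash
cat >> h.py <<'E'
FX=(np.radians(-50.11),np.array([511.67,-425.71]))
def fxy(p):
    th,t=FX;R=np.array([[np.cos(th),-np.sin(th)],[np.sin(th),np.cos(th)]]);return (np.array(p)[:2]-t)@R
def ff(F): return fxy(np.array(F)[:2]+FX[1])
def sideov(out,crop=(335,150,110,110),f=5.4,c=None,draw=True,jaw=None):
    s,M=st();x,y,w,h=crop
    print("fixture xy",fxy(s["ee_pos"]),"F fix",ff(s["force"]))
    img=robot.grab_frame("side")[:,:,::-1]
    im=cv2.resize(img[y:y+h,x:x+w],None,fx=f,fy=f,interpolation=cv2.INTER_CUBIC)
    im=cv2.convertScaleAbs(im,alpha=1.3); raw=im.copy()
    cx=fxy(s["ee_pos"])
    for box,z0,z1,col in [((cx[0]-62,cx[0]+62,cx[1]-29,cx[1]+29),12,46,(0,255,255)),((-120,50,-37,37),12,12,(0,200,0)),((-135,165,-65,65),12,12,(0,0,255))]:
        for p in overlay("side",im,box,FX[0],FX[1],z0,z1,col):
            q=((p-[x,y]+.5)*f-.5).round().astype(int); cv2.polylines(im,[q.reshape(-1,1,2)],True,col,1)
    cv2.imwrite(out,im); cv2.imwrite(out.replace(".png","r.png"),raw)
E
python3 - <<'E'
from h import *
sideov("pics/s7.png")
E
```

```text
t 8.67 pos [ 506.93 -419.82  192.71] jaw 39.86 down [ 5.e-04 -4.e-04 -1.e+00] F [-4.51  2.19  4.98] T [ 0.81  0.62 -0.01] gap 0.661 q [-0.79  0.44  0.14  1.27  0.    0.08]
fixture xy [-7.55876431  0.13660715] F fix [-4.57260757 -2.05766165]
```

View pics/s7.png

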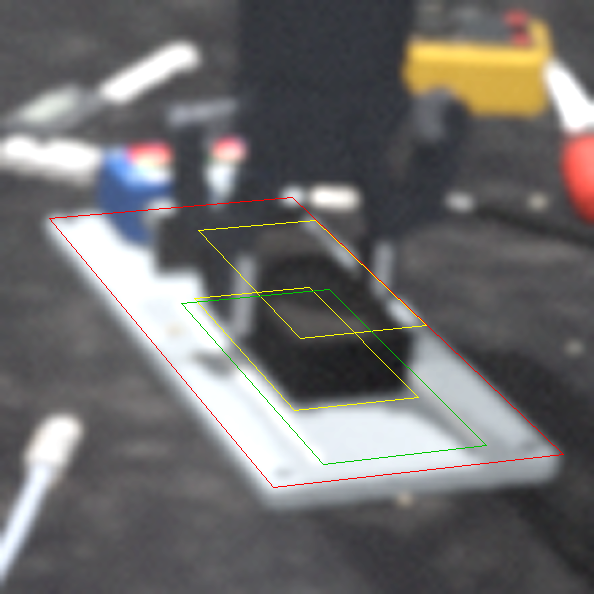

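View pics/s7r.png

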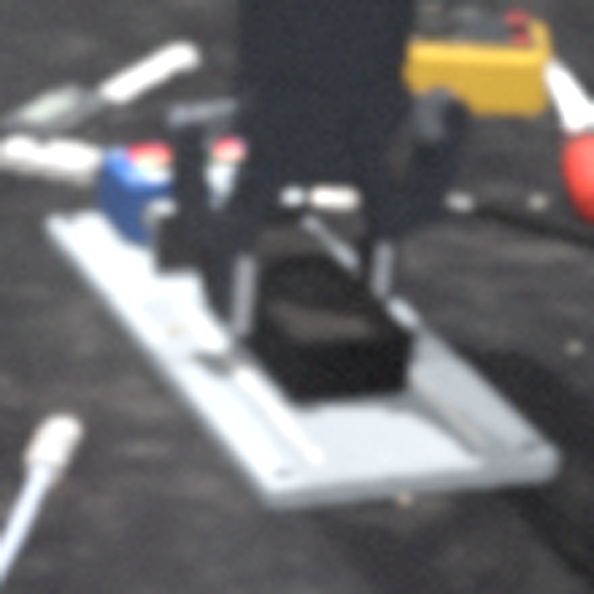

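```bash
python3 - <<'E'
from h import *
acc=sum(robot.grab_frame("side")[:,:,::-1].astype(float) for _ in range(4))/4
im=acc[180:235,365:420]
im=np.clip((im/255)**0.5*255*1.3,0,255).astype(np.uint8)
cv2.imwrite("pics/s8.png",cv2.resize(im,None,fx=10,fy=10,interpolation=cv2.INTER_CUBIC))
E
```

```text
(no output)
```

View pics/s8.png

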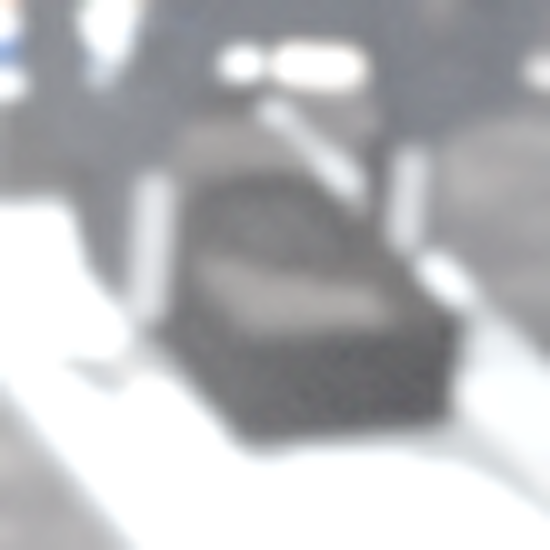

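Emit:
send_rows(commands=[[[0.004,-0.0048,0.003,0,0,0],[0.008,-0.0096,0,0,0,0],[0.008,-0.0096,0,0,0,0],[0.008,-0.0096,0,0,0,0],[0.008,-0.0096,0,0,0,0],[0.008,-0.0096,0,0,0,0],[0.008,-0.0096,0,0,0,0],[0.008,-0.0096,0,0,0,0],[0.004,-0.0048,0,0,0,0],[0,0,0,0,0,0],[0,0,0,0,0,0]]])

```text
t: 9.83
ee_pos: [519.8, -434.6, 192.7]
orientation: [0.665, -0.664, -0.242, 0.241]
force: [-3.1, 2.8, 4.3]
finger_gap: 0.668
```

```bash
python3 - <<'E'
from h import *
sideov("pics/s9.png")
E
```

```text
t 9.83 pos [ 519.82 -434.63  192.7 ] jaw 39.9 down [ 2.0e-04  1.3e-03 -1.0e+00] F [-3.11  2.83  4.31] T [0.93 0.53 0.11] gap 0.668 q [-0.8   0.49  0.21  1.29  0.    0.08]
fixture xy [12.07590283  0.53360287] F fix [-4.16168406 -0.56956632]
```

View pics/s9r.png

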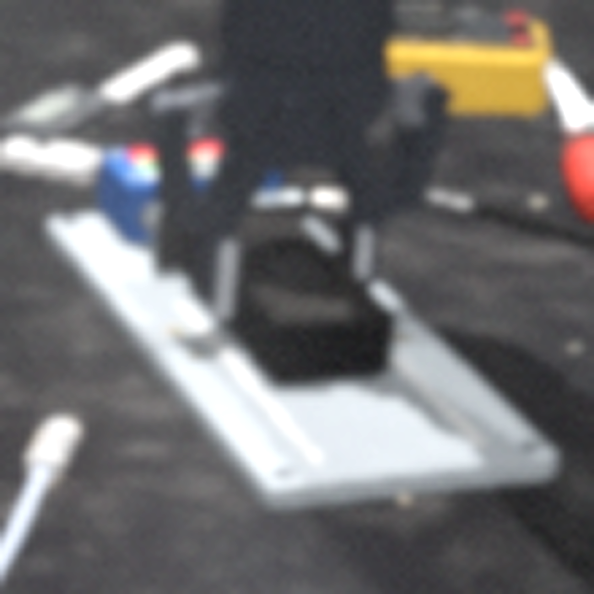

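Emit:
send_rows(commands=[[[0.0025,-0.0051,0,0,0,0],[0.0032,-0.0038,0,0,0,0],[0.0032,-0.0038,0,0,0,0],[0.0032,-0.0038,0,0,0,0],[0,0,0,0,0,0],[0,0,0,0,0,0]]])

```text
t: 10.38
ee_pos: [522.2, -437.8, 192.7]
orientation: [0.665, -0.664, -0.242, 0.241]
force: [-3.3, 4.3, 5.8]
finger_gap: 0.667
```

Emit:
send_rows(commands=[[[0.0032,-0.0038,0,0,0,0],[0.0032,-0.0038,0,0,0,0],[0,0,0,0,0,0],[0,0,0,0,0,0]]])

```text
t: 10.72
ee_pos: [523.4, -439.3, 192.7]
orientation: [0.665, -0.664, -0.242, 0.241]
force: [-3.7, 3.4, 5.0]
finger_gap: 0.666
```

Emit:
send_rows(commands=[[[0.0032,-0.0038,0,0,0,0],[0.0032,-0.0038,0,0,0,0],[0,0,0,0,0,0],[0,0,0,0,0,0]]])

```text
t: 11.05
ee_pos: [524.3, -440.3, 192.7]
orientation: [0.666, -0.663, -0.241, 0.241]
force: [-6.3, 6.2, 6.9]
finger_gap: 0.666
```

```bash
python3 - <<'E'
from h import *
sideov("pics/s10.png")
E
```

```text
t 11.05 pos [ 524.3  -440.33  192.69] jaw 39.91 down [-0.0014  0.0031 -1.    ] F [-6.29  6.25  6.87] T [1.34 0.83 0.16] gap 0.666 q [-0.8   0.51  0.24  1.3   0.    0.08]
fixture xy [19.32330492  0.31503102] F fix [-8.82441201 -0.81802105]
```

View pics/s10r.png

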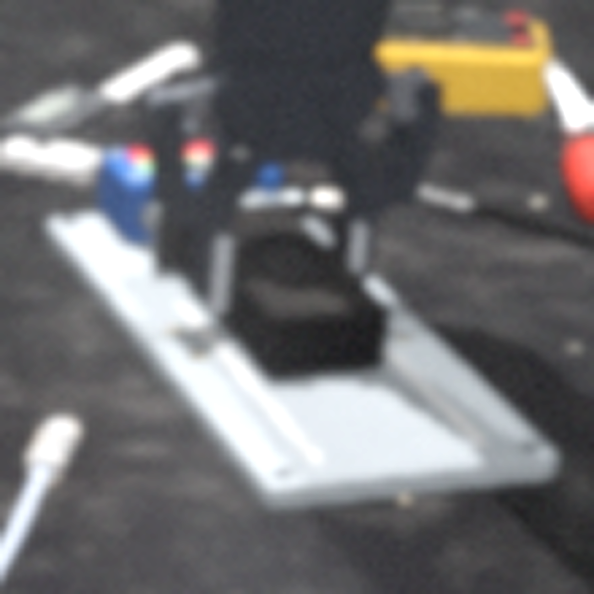

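Emit:
send_rows(commands=[[[0.0032,-0.0038,0,0,0,0],[0.0032,-0.0038,0,0,0,0],[0.0032,-0.0038,0,0,0,0],[0.0032,-0.0038,0,0,0,0],[0,0,0,0,0,0],[0,0,0,0,0,0],[0,0,0,0,0,0]]])

```text
t: 11.68
ee_pos: [526.2, -442.6, 192.7]
orientation: [0.667, -0.662, -0.241, 0.242]
force: [-8.0, 9.2, 8.0]
finger_gap: 0.663
```

Emit:
send_rows(commands=[[[0.0032,-0.0038,0,0,0,0],[0.0032,-0.0038,0,0,0,0],[0,0,0,0,0,0],[0,0,0,0,0,0],[0,0,0,0,0,0]]])

```text
t: 12.1
ee_pos: [527.2, -443.8, 192.7]
orientation: [0.667, -0.662, -0.241, 0.242]
force: [-8.7, 9.5, 9.6]
finger_gap: 0.669
```

```bash
python3 - <<'E'
from h import *
sideov("pics/s11.png",crop=(340,160,70,60),f=9)
f=robot.grab_frame("top")[:,:,::-1]; cv2.imwrite("pics/t11.png",f)
E
```

```text
t 12.10 pos [ 527.22 -443.82  192.68] jaw 39.94 down [-0.0046  0.0062 -1.    ] F [-8.67  9.46  9.58] T [1.94 1.46 0.19] gap 0.669 q [-0.8   0.53  0.26  1.31  0.    0.08]
fixture xy [23.86995616  0.31428174] F fix [-12.8220944   -0.58429247]
```

View pics/s11r.png

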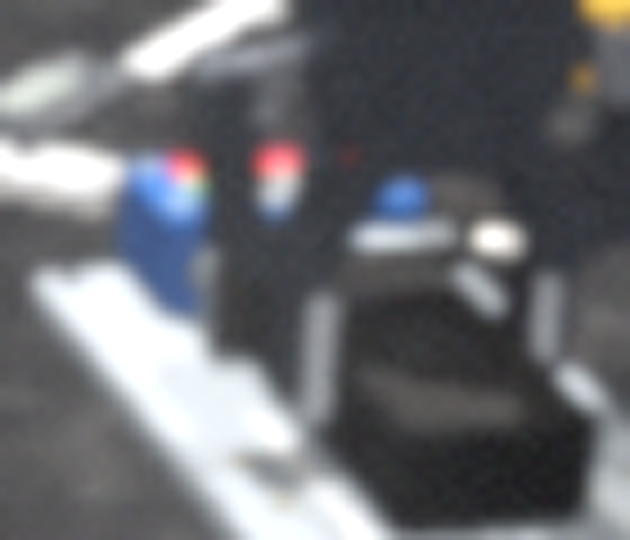

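View pics/t11.png

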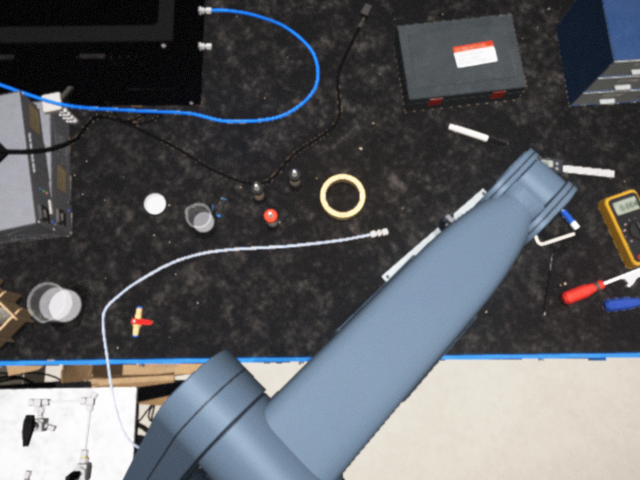

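Emit:
send_rows(commands=[[[0.0032,-0.0038,0.002,-0.003,-0.0025,0],[0.0032,-0.0038,0.002,-0.003,-0.0025,0],[0.0032,-0.0038,0,-0.003,-0.0025,0],[0,0,0,0,0,0],[0,0,0,0,0,0],[0,0,0,0,0,0]]])

```text
t: 12.7
ee_pos: [528.5, -445.4, 192.7]
orientation: [0.665, -0.664, -0.241, 0.242]
force: [-10.0, 10.8, 9.5]
finger_gap: 0.669
```

```bash
cat >> h.py <<'E'
def rep():
    s,M=st(); g=s["ee_pos"]+158*M[:,1]; print("tcp fix",fxy(s["ee_pos"]).round(2),"brick fix",fxy(g).round(2),"F fix",ff(s["force"]).round(2),"down fix",ff(M[:,1]).round(4))
E
python3 - <<'E'
from h import *
rep()
E
```

```text
t 12.70 pos [ 528.53 -445.4   192.68] jaw 39.95 down [-8.0e-04  1.6e-03 -1.0e+00] F [-10.05  10.81   9.47] T [2.37 1.81 0.27] gap 0.669 q [-0.8   0.53  0.26  1.31  0.    0.08]
tcp fix [25.92  0.31] brick fix [25.64  0.37] F fix [-14.74  -0.78] down fix [-0.0017  0.0004]
```

Emit:
send_rows(commands=[[[0.0032,-0.0038,0.002,-0.0015,-0.0012,0],[0.0032,-0.0038,0.002,-0.0015,-0.0012,0],[0,0,0.002,0,0,0],[0,0,0,0,0,0],[0,0,0,0,0,0],[0,0,0,0,0,0]]])

```text
t: 13.2
ee_pos: [529.6, -446.6, 192.7]
orientation: [0.665, -0.664, -0.242, 0.242]
force: [-9.6, 11.3, 6.8]
finger_gap: 0.666
```

```bash
python3 - <<'E'
from h import *
rep()
acc=sum(robot.grab_frame("side")[:,:,::-1].astype(float) for _ in range(3))/3
cv2.imwrite("pics/s12.png",cv2.resize(acc[160:220,340:410].astype(np.uint8),None,fx=9,fy=9,interpolation=cv2.INTER_CUBIC))
rep()
for n,z in(("scale",46),): 
  for x in (117,123,130,140,163): 
    th,t=FX
    c,s=np.cos(th),np.sin(th)
    print(x,[ (proj("side",[[c*x-s*y+t[0],s*x+c*y+t[1],z]])[0]-[340,160]).round(1)*9 for y in (-30,0,30)])
E
```

```text
t 13.20 pos [ 529.58 -446.59  192.71] jaw 39.96 down [-2.e-04  5.e-04 -1.e+00] F [-9.6  11.25  6.79] T [2.37 1.75 0.28] gap 0.666 q [-0.8   0.53  0.27  1.31  0.    0.08]
tcp fix [27.51  0.35] brick fix [27.42  0.37] F fix [-14.79  -0.15] down fix [-0.0005  0.0002]
t 13.35 pos [ 529.61 -446.58  192.69] jaw 39.96 down [-2.e-04  5.e-04 -1.e+00] F [-10.85  11.32   7.55] T [2.32 1.79 0.3 ] gap 0.667 q [-0.8   0.53  0.27  1.31  0.    0.08]
tcp fix [27.52  0.38] brick fix [27.43  0.4 ] F fix [-15.65  -1.06] down fix [-0.0005  0.0002]
117 [array([396.9, 194.4]), array([300.6, 202.5]), array([203.4, 210.6])]
123 [array([389.7, 187.2]), array([293.4, 194.4]), array([196.2, 202.5])]
130 [array([380.7, 178.2]), array([285.3, 186.3]), array([188.1, 194.4])]
140 [array([368.1, 166.5]), array([272.7, 174.6]), array([176.4, 182.7])]
163 [array([340.2, 140.4]), array([245.7, 147.6]), array([151.2, 155.7])]
```

View pics/s12.png

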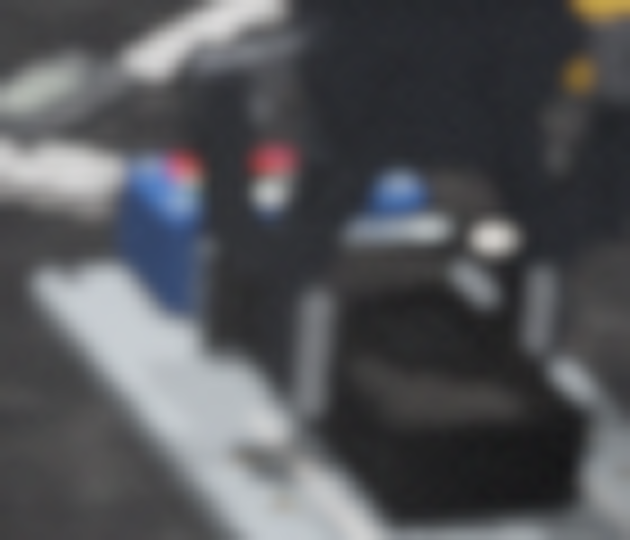

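```bash
python3 - <<'E'
from h import *
np.set_printoptions(linewidth=160)
s0=cv2.imread("pics/side0.png").astype(int)
acc=sum(robot.grab_frame("side")[:,:,::-1].astype(float) for _ in range(4))/4
for nm,im in (("start",s0),("now",acc)):
    print(nm)
    for c in (369,370,371): print(c,[tuple(int(v) for v in im[r,c,::-1]) for r in range(174,188)])
def P(x,y,z):
    th,t=FX;c,s=np.cos(th),np.sin(th);return proj("side",[[c*x-s*y+t[0],s*x+c*y+t[1],z]])[0].round(1)
for x in (88,90,93,96,100,103): print(x,P(x,-28,45))
print(acc[176:194,384].astype(int)[:,::-1].tolist())
print("start",s0[176:194,384][:,::-1].tolist())
big=np.hstack([cv2.resize(a[165:200,350:400].astype(np.uint8),None,fx=8,fy=12,interpolation=cv2.INTER_CUBIC) for a in (s0,acc)])
cv2.imwrite("pics/cmp.png",cv2.convertScaleAbs(big,alpha=1.3))
E
```

```text
start
369 [(75, 72, 71), (95, 73, 77), (152, 87, 93), (204, 122, 122), (228, 178, 166), (214, 200, 186), (173, 177, 169), (155, 161, 168), (150, 161, 183), (116, 135, 173), (73, 97, 142), (65, 84, 124), (91, 107, 133), (134, 143, 156)]
370 [(74, 70, 71), (97, 73, 77), (155, 88, 96), (207, 125, 125), (226, 176, 164), (210, 197, 181), (166, 173, 164), (145, 153, 163), (137, 151, 176), (104, 126, 167), (69, 93, 139), (66, 86, 123), (92, 107, 133), (130, 140, 153)]
371 [(74, 69, 70), (100, 72, 74), (162, 89, 96), (211, 124, 124), (226, 171, 159), (205, 191, 176), (169, 176, 168), (152, 159, 166), (134, 147, 168), (95, 115, 155), (64, 88, 132), (65, 84, 122), (97, 112, 136), (131, 140, 153)]
now
369 [(71, 69, 72), (81, 67, 70), (120, 70, 78), (157, 76, 84), (164, 84, 87), (143, 109, 108), (153, 153, 151), (172, 174, 175), (145, 149, 157), (90, 100, 118), (59, 67, 83), (52, 55, 62), (50, 52, 56), (50, 52, 56)]
370 [(72, 69, 71), (87, 69, 73), (131, 76, 87), (170, 86, 99), (176, 99, 105), (156, 125, 124), (158, 158, 156), (173, 175, 175), (145, 149, 156), (90, 99, 117), (60, 67, 83), (54, 5
[... 215 characters left out ...]
 57, 63), (51, 53, 57), (48, 50, 54)]
88 [387.5 185.9]
90 [387.2 185.7]
93 [386.8 185.2]
96 [386.4 184.8]
100 [385.8 184.3]
103 [385.4 183.9]
[[42, 44, 48], [45, 47, 52], [64, 69, 80], [102, 115, 134], [124, 143, 173], [107, 135, 180], [78, 111, 164], [79, 102, 143], [121, 133, 152], [144, 153, 162], [120, 127, 132], [80, 81, 83], [65, 64, 64], [63, 61, 62], [63, 61, 62], [54, 53, 53], [41, 40, 41], [35, 35, 37]]
start [[60, 87, 138], [54, 77, 121], [72, 94, 137], [109, 133, 171], [130, 154, 191], [110, 140, 186], [75, 109, 163], [57, 86, 134], [67, 87, 124], [107, 120, 141], [137, 146, 158], [129, 135, 141], [90, 93, 95], [51, 51, 52], [45, 46, 46], [42, 43, 43], [41, 41, 42], [43, 41, 45]]
```

View pics/cmp.png

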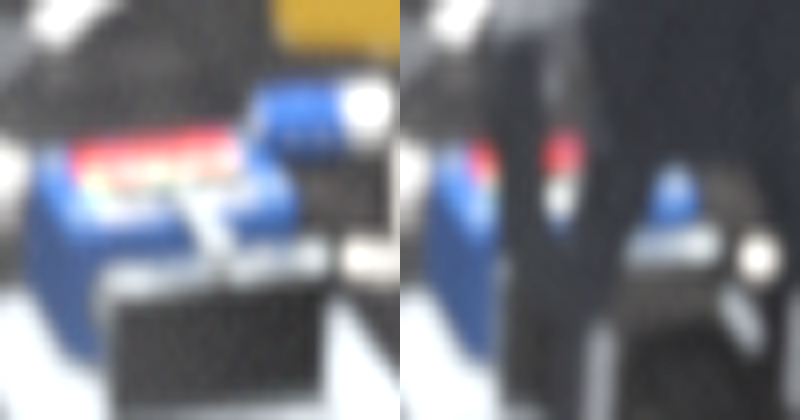

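```bash
python3 - <<'E'
from h import *
s0=cv2.imread("pics/side0.png").astype(float)
acc=sum(robot.grab_frame("side")[:,:,::-1].astype(float) for _ in range(4))/4
for c in range(380,389):
    o=[]
    for im in (s0,acc):
        v=im[181:192,c,2]; k=3+int(np.argmax(v[2:9]))-1
        a,b,d=v[k-1],v[k],v[k+1]; o.append(181+k+.5*(a-d)/(a-2*b+d))
    print(c,np.round(o,2),round((o[0]-o[1])/.149,1))
rep()
E
```

```text
380 [186.73 185.3 ] 9.6
381 [186.64 185.23] 9.4
382 [186.42 185.16] 8.4
383 [186.28 185.08] 8.0
384 [186.29 185.  ] 8.7
385 [186.23 184.94] 8.6
386 [186.11 184.92] 8.0
387 [185.99 184.9 ] 7.3
388 [185.92 184.87] 7.1
t 13.75 pos [ 529.59 -446.59  192.7 ] jaw 39.96 down [-2.e-04  5.e-04 -1.e+00] F [-9.35  9.85  6.3 ] T [2.34 1.8  0.31] gap 0.667 q [-0.8   0.53  0.27  1.31  0.    0.08]
tcp fix [27.51  0.36] brick fix [27.43  0.38] F fix [-13.56  -0.85] down fix [-0.0005  0.0002]
```

Emit:
send_rows(commands=[[[0.0032,-0.0038,0,-0.0005,-0.0004,0],[0.0007,-0.0018,0,0,0,0],[0,0,0,0,0,0],[0,0,0,0,0,0],[0,0,0,0,0,0],[0,0,0,0,0,0],[0,0,0,0,0,0],[0,0,0,0,0,0],[0,0,0,0,0,0],[0,0,0,0,0,0]]])

```text
t: 14.58
ee_pos: [530.1, -447.3, 192.7]
orientation: [0.665, -0.664, -0.242, 0.242]
force: [-10.8, 11.4, 7.9]
finger_gap: 0.67
```

```bash
python3 - <<'E'
from h import *
rep()
s0=cv2.imread("pics/side0.png").astype(float)
acc=sum(robot.grab_frame("side")[:,:,::-1].astype(float) for _ in range(4))/4
r=[]
for c in range(380,389):
    o=[]
    for im in (s0,acc):
        v=im[181:192,c,2]; k=3+int(np.argmax(v[2:9]))-1
        a,b,d=v[k-1],v[k],v[k+1]; o.append(181+k+.5*(a-d)/(a-2*b+d))
    r.append(round((o[0]-o[1])/.149,1))
print(r)
rep()
x,y,w,h=335,150,110,110
cv2.imwrite("pics/s14.png",cv2.resize(np.clip(acc[y:y+h,x:x+w]*1.4,0,255).astype(np.uint8),None,fx=5.4,fy=5.4,interpolation=cv2.INTER_CUBIC))
E
```

```text
t 14.58 pos [ 530.14 -447.31  192.71] jaw 39.97 down [-7.0e-04  1.3e-03 -1.0e+00] F [-10.81  11.4    7.92] T [2.56 2.   0.33] gap 0.67 q [-0.8   0.54  0.27  1.31  0.    0.08]
tcp fix [28.42  0.32] brick fix [28.2   0.36] F fix [-15.68  -0.99] down fix [-0.0014  0.0003]
[np.float64(10.1), np.float64(10.2), np.float64(9.2), np.float64(8.7), np.float64(9.0), np.float64(8.8), np.float64(8.1), np.float64(7.5), np.float64(7.4)]
t 14.78 pos [ 530.14 -447.32  192.73] jaw 39.97 down [-7.0e-04  1.2e-03 -1.0e+00] F [-10.86  12.2    8.22] T [2.61 2.02 0.3 ] gap 0.668 q [-0.8   0.54  0.27  1.31  0.    0.08]
tcp fix [28.43  0.32] brick fix [28.21  0.36] F fix [-16.32  -0.51] down fix [-0.0014  0.0003]
```

View pics/s14.png

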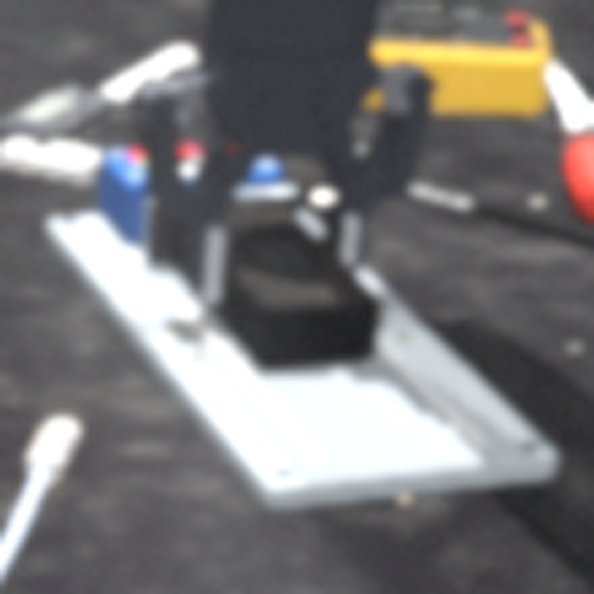

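```bash
python3 - <<'E'
from h import *
print(robot.job_done()); rep()
E
```

```text
the job is handed in; nothing more can be done
None
the job is handed in; nothing more can be done
```

I laid the brick flat on the bed between the white lines, slid it end-on into the pad, and handed the job in at about 14.8 s with the gripper still holding it. My checks put the pointer in the green zone, but I never saw it clearly there.

- **Pad travel:** The best reading is about 9–10 mm, against the 6–14 mm green zone and red from 19 mm. Three rough estimates agree:
  - From the measured hand position: about 10.2 mm.
  - From the push force, less bed friction that I could only estimate: about 11–12 mm.
  - From how far the pad's top edge moved in the side picture: about 9 mm, scattering from 7 to 10 mm.
- **Pointer not seen directly:** The arm blocked the top camera and a finger partly covered the scale from the side. A dark patch in the visible part of the scale fits the green zone, but it was too blurred to measure.
- **Alignment:** By the arm's readings and my camera fit of the bed (about 2 mm), the brick is about 0.4 mm off the centre of the lane and square to the pad within about 0.1°. The tool's tilt is under 0.1°. In the side view the gaps to the two lines looked equal. The tool started to tilt while pushing, and I corrected it.
- **Steadiness:** In the last second the position stayed within about 0.1 mm. The arm pushed with about 16 N along the pressing direction and 8 N downward.
- **Brick size:** The brick looked about 7 mm smaller than stated in the top view, which I put down to rounded edges and blur. The gripper closed to about 57 mm, close to the stated 58 mm.
- **Bystanders:** The other things on the bench looked unmoved in the last top picture, taken before the final 4–5 mm of pushing.

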